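# Free a bearing spindle from a bayonet socket of unknown hand, hold it over the dish

### The job

Take the black spindle that carries the four washed skate bearings out of its bayonet socket. One of the two sockets unlocks clockwise and the other counter-clockwise, with nothing to show which, so turn its cream grip gently one way and, if it stops, do not force it but go the other way until it is fully unlocked; then lift it out. Finish while still holding it, upright and still, over the middle of the copper dish and clear above the rim so that it can drip off, leaving the bare spare spindle with the brown grip in its socket and the dish, canister, brake block and bearing puller undisturbed.

Things in the scene. Friction and masses are not known exactly. Their poses are not given: they have to be found in the camera images.
- stand: Fixed round drum of riveted zinc sheet, 190 mm across, 30 mm high, origin at the centre of its underside, z up. On it two steel bayonet sockets, 49 mm across, centred 55 mm along its +x and -x. Each has a hidden chamber with its floor at 30 mm under a lip (41.5 to 47.5 mm) with three entry slots at 60, 180, 300 degrees from the stand's x. Which socket has which hand cannot be seen.
- socket_1 (a point): Centre of one socket's mouth, on its top face, 47.5 mm above the bench; axes as the stand's. A locked spindle has the stand's yaw (within 3 degrees), its lugs midway between the slots. It unlocks after 60 degrees one way only (lugs pass within about 6 degrees of that; a second stop lies 2 degrees past it); the other way it meets a solid stop after 1 to 7 degrees.
- socket_2 (a point): Centre of the mouth of the other socket: the same, but of the opposite hand.
- spindle: Loose spindle with the bearings, 98 mm tall, about 0.24 kg, in either socket; origin under its foot, z up. Black foot 20 mm across; three 6 mm lugs 4 to 10 mm up, to radius 17 mm, at 0, 120, 240 degrees from its x; black disc 42 mm across at 20 to 23 mm, over the socket mouth; four steel bearings 22 mm across; cream grip on top. Turns freely between stops, 1 mm side play; raised 18 mm it is free.
- spindle_grip (a point): Centre of that spindle's cream hexagonal grip, 79 mm above its foot: 30 mm across flats, 32 mm tall (63 to 95 mm above the foot). The flats face 0, 60, 120 degrees and so on from the spindle's x axis; axes as the spindle's.
- spindle_foot (a point): Centre of the underside of that spindle's foot (its lowest point).
- spare_grip (a point): Centre of the dark brown grip of the spare spindle in the other socket: the same spindle with a brown grip and without bearings (only a thin black rod 8 mm thick between disc and grip). Its top is 129 mm above the bench. To be left alone.
- dish: Loose round copper dish, 130 mm across its rim and 28 mm high; origin at the centre of its underside.
- canister_mid (a point): Middle of the dented aluminium canister with push-on lid, 69 mm in diameter, 82 mm tall; 40 mm above the bench. A bystander.
- brake_mid (a point): Middle of the worn red rubber heel brake block, 46 x 38 mm, 31 mm tall; a bystander.
- puller_mid (a point): Middle of the bearing puller lying on the bench: cream handle 26 mm thick and 85 mm long with a black rod, 174 mm overall along its x; a bystander.
Not all that is in view belongs to the job. What is shaped like the spindle but green or turquoise is not meant. There is more than one size of the dish; the one meant has the size given above.

How it is judged:
By the outcome, as a careful person would: the job done as asked, in the order asked, and still so for the second after the job is handed in, while the arm keeps its last pose, push and grip.
It also fails if it takes over 61 s, if anything falls off the work surface, if the arm or the gripper's body presses on something with over 40 N, if the wrist force passes 120 N, or if a joint passes its speed limit or range.

### The arm

A 6-joint arm with a two-finger parallel gripper is mounted at the origin on the work surface. World frame = base frame: x ahead of the robot, y to its left, z up, the work surface at z = 0. Lengths are in m, angles in rad, forces in N, time in s.
With the tool pointing down it reaches from about 0.35 to 0.775 m from the base axis. Payload 5.5 kg.
Tool frame: the origin (TCP) lies on the mounting face of the last link; the fingertips stand 173 mm ahead of it and the grasp point (between the pads) lies 155 mm ahead of it; z points along the fingers, y is the direction in which the jaws open and shut (so a half turn about z gives the same grasp; the last joint's range is limited). The gripper opens to 85 mm and grips with 20 to 120 N. Pads are 22 mm wide; open, the fingers measure 114 mm over their backs; the gripper's body (76 mm by 85 mm) begins 54 mm behind the grasp point. The pads swing forward as they close: fully open they stand 13 mm farther back than shut.
Start: joints at [-1.446, 0.313, 0.046, 1.304, 0, 1.431], TCP at [0.15, -0.555, 0.405] pointing down, gripper open.
Joint ranges: [-2.76, 2.76], [-0.86, 1.69], [-1.03, 1.26], [-2.2, 2.34], [-1.47, 1.5], [-3.14, 3.14]. Speed limits (rad/s): [2.57, 2.57, 3.14, 3.14, 3.14, 3.14].

### API

Orientations are given as a unit quaternion [w, x, y, z].
In Python, from workcell import get_state, eyes, env gives the robot as it stands. The module is installed in compiled form; this text tells all that it offers.
- The arm moves only by the tool carry_out, never from a script. Its argument "motion" is a list of rows, each an object of numbers: "jaw": the opening, from -1 (shut) to 1 (fully open); "tx", "ty", "tz": the shift along the tool's x, y, z in cm; "wx", "wy", "wz": the turn, a rotation vector about the tool's x, y, z in degrees. In form: [{"jaw": .., "tx": .., "ty": .., "tz": .., "wx": .., "wy": .., "wz": ..}, ...]. A call has 1 to 20 rows; each row shifts and turns the commanded pose from where the row before left it, along the tool's axes as they then stand; what a row does not reach is not made up. A row lasts 1/8 s, in which the tool goes at most 62.5 mm and 10.7 degrees, less where a joint would pass 70% of its speed; a pose out of reach is approached as far as the arm can. A call with a gripper value outside its range is refused whole. The fingers move at their own pace and stop on an object; "force" is the grip in N (left out, the last holds). Time passes only in rows, so rows that do not move let the fingers close. It gives the time, the measured TCP pose, the force and the opening at its end, in the units of the state.
- get_state(): the state, without advancing time (a new reading comes with each control period).
- eyes.read_camera(name): name is "scene" or "top" or "wrist"; returns the picture (384x512x3 uint8, blue, green, red); there is no depth.
- eyes.calibration(name): a dict with "K" (3x3 intrinsics, pixels), "camera_from_world" (4x4, takes a point from world to camera coordinates). Camera axes: x right, y up, looking along -z (the intrinsics and any distortion apply to the point x, -y, -z); pixel columns grow to the right and rows downward; lengths in m; the calibration is good to about 2 mm. A picture is of the moment at which its call begins: read the wrist's pose just before it. calibration takes no time and is no camera call; for the wrist camera it gives the pose at the moment of the call.
- env.hand_in(): hands the job in, once; it reports no verdict.
The state is a dict: "clock": time; "joint_pos": joint angles; "qvel": joint speeds; "tau": joint torques, N m; "tcp_pos": TCP position; "orientation": TCP orientation; "wrist_force": force on the tool from outside, world axes, zero at the start; "ft_torque": the same for the moment, N m; "finger_gap": finger opening in m.
Only numpy, scipy, OpenCV 4.12 (cv2) and the standard library are available. Lean on these libraries where they do the work, as an engineer would, in place of code of your own. Each camera call takes 0.05 s, during which the arm holds its last target.

## Working session

There is one attempt and no reset: what is moved stays moved. The work goes in short steps, Python scripts to look and compute and a tool call to move; the robot and the scene stay as the last step left them, time stands still between calls to the robot, and variables do not carry over. Pictures are saved under pics/ and viewed, and the job is handed in when it is done.

Besides the shell and the picture viewer there is one more tool, called after "Emit:" as a command line: name --argument value ..., lists and objects as JSON in quotes. carry_out: Moves the arm, as the interface text tells. Its arguments: {"type":"object","properties":{"motion":{"type":"array"},"force":{"type":"number"}},"required":["motion"]}

```bash
mkdir -p pics; python3 - <<'E'
from workcell import get_state, eyes, env
import cv2
print(get_state())
for n in ("scene","top","wrist"):
    c=eyes.calibration(n); print(n,c)
    cv2.imwrite(f"pics/{n}0.png",eyes.read_camera(n))
E
```

```text
{'clock': 0.0, 'joint_pos': array([-1.44557947e+00,  3.13964178e-01,  4.49508547e-02,  1.30360705e+00,
        1.65120326e-05,  1.43124178e+00]), 'qvel': array([ 0.00203176, -0.00117582, -0.00034017,  0.0014289 ,  0.0003288 ,
       -0.00133015]), 'tau': array([-1.84236796e-04, -4.80626678e+01,  2.98533297e+01,  1.93280890e-02,
       -1.99871665e-04,  1.03409889e-06]), 'tcp_pos': array([ 0.15046191, -0.554743  ,  0.4038177 ]), 'orientation': array([-9.11937903e-04,  9.91249393e-01,  1.31999279e-01,  1.47938786e-05]), 'wrist_force': array([-0.52001036,  0.00752588, -0.08436109]), 'ft_torque': array([ 0.00437658,  0.00331153, -0.02572365]), 'finger_gap': 0.08553069232575869}
scene {'K': array([[470.21155169,   0.        , 256.99292347],
       [  0.        , 470.21155169, 188.86214043],
       [  0.        ,   0.        ,   1.        ]]), 'camera_from_world': array([[ 0.06728215,  0.9976927 ,  0.00907645, -0.04259299],
       [-0.60094967,  0.03326152,  0.79859449,  0.29851438],
       [ 0.79645   , -0.05918564,  0.60180101, -1.75076478],
       [ 0.        ,  0.        ,  0.        ,
[... 278 characters left out ...]
67446, -0.12591639,  0.21404407, -0.63900055],
       [-0.21276546,  0.02367671,  0.9768164 , -0.96287788],
       [ 0.        ,  0.        ,  0.        ,  1.        ]])}
wrist {'K': array([[309.4112887 ,   0.        , 255.02708533],
       [  0.        , 309.4112887 , 193.2033559 ],
       [  0.        ,   0.        ,   1.        ]]), 'camera_from_world': array([[ 2.63187725e-01, -9.64744188e-01, -9.34126150e-04,
        -5.73624454e-01],
       [ 9.17456899e-01,  2.50586672e-01, -3.08997021e-01,
         4.12041001e-02],
       [ 2.98337160e-01,  8.04672024e-02,  9.51062547e-01,
        -3.79124458e-01],
       [ 0.00000000e+00,  0.00000000e+00,  0.00000000e+00,
         1.00000000e+00]])}
```

View pics/scene0.png

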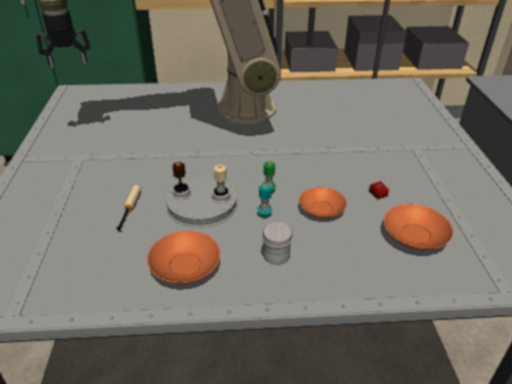

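View pics/top0.png

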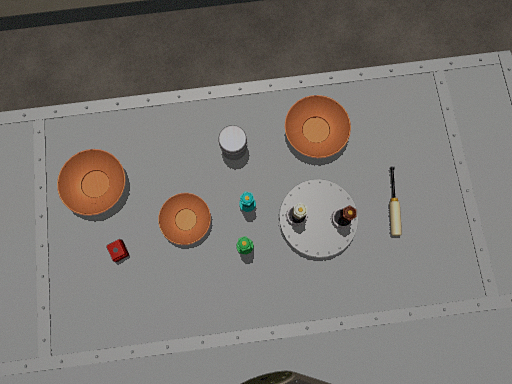

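View pics/wrist0.png

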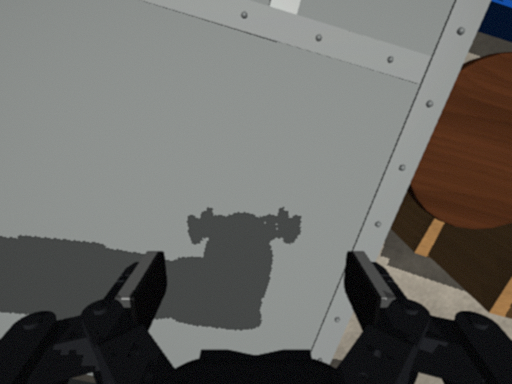

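The scene view shows the cream grip at about (220,175) and the brown grip at (179,170), with three copper dishes. In the top view, cream is at (300,212), brown at (348,213), and the dishes at (318,127), (92,182) and (186,219, smaller). Next I measure them.

```bash
cat > h.py <<'E'
import numpy as np, cv2
from workcell import get_state, eyes, env
def ray(cal,uv):
    K,T=cal["K"],cal["camera_from_world"]
    d=np.linalg.inv(K)@np.array([uv[0],uv[1],1.]); d=np.array([d[0],-d[1],-d[2]])
    R=T[:3,:3]; return -R.T@T[:3,3], R.T@d
def plane(cal,uv,z):
    o,d=ray(cal,uv); return o+d*(z-o[2])/d[2]
def tri(a,b):
    (o1,d1),(o2,d2)=a,b
    d1=d1/np.linalg.norm(d1); d2=d2/np.linalg.norm(d2)
    s=np.linalg.lstsq(np.c_[d1,-d2],o2-o1,rcond=None)[0]
    p,q=o1+s[0]*d1,o2+s[1]*d2
    return (p+q)/2,np.linalg.norm(p-q)
def proj(cal,p):
    c=cal["camera_from_world"]@np.r_[p,1]; q=cal["K"]@np.array([c[0],-c[1],-c[2]]); return q[:2]/q[2]
def blobs(m,amin=20):
    n,l,s,c=cv2.connectedComponentsWithStats(m.astype(np.uint8)); return [(s[i,4],c[i],s[i,:4],l==i) for i in range(1,n) if s[i,4]>=amin]
E
python3 - <<'E'
from h import *
I={n:cv2.imread(f"pics/{n}0.png") for n in("scene","top")}
C={n:eyes.calibration(n) for n in I}
for n,im in I.items():
    hsv=cv2.cvtColor(im,cv2.COLOR_BGR2HSV); H,S,V=cv2.split(hsv)
    for name,m in {"orange":(H<14)&(S>120)&(V>90),"cream":(H>14)&(H<35)&(S>40)&(V>110)}.items():
        for a,c,s,mm in blobs(m,25):
            out=""
            if name=="orange" and a>400:
                cnt=max(cv2.findContours(mm.astype(np.uint8),0,1)[0],key=cv2.contourArea)
                P=np.array([plane(C[n],p[0],.028)[:2] for p in cnt],np.float32)
                out=("mincircle",cv2.minEnclosingCircle(P))
            print(n,name,a,c.round(1),s,out)
t=I["top"];cv2.imwrite("pics/topc.png",cv2.resize(t[150:280,250:420],None,fx=4.5,fy=4.5,interpolation=2))
t=I["scene"];cv2.imwrite("pics/scenec.png",cv2.resize(t[145:235,150:290],None,fx=5,fy=5,interpolation=2))
E
```

```text
scene orange 139 [379.7 187.8] [372 182  16  13] 
scene orange 1105 [322.3 201.8] [300 187  46  30] ('mincircle', ((0.5989775061607361, 0.17797067761421204), 0.06521175801753998))
scene orange 2351 [418.  226.3] [384 204  69  45] ('mincircle', ((0.7093008160591125, 0.4024466872215271), 0.08660510182380676))
scene orange 2976 [183.4 256.7] [148 231  72  53] ('mincircle', ((0.782159686088562, -0.1826234757900238), 0.08570147305727005))
scene cream 5821 [186.1  40.9] [135   0  93  83] 
scene cream 1703 [292.4  59.5] [214   0 159  81] 
scene cream 97 [269.3   3.6] [263   0  13  10] 
scene cream 2389 [327.8  14.3] [283   0 102  49] 
scene cream 5009 [444.9  41.1] [377   0 122 106] 
scene cream 1095 [500.7  43.3] [484   0  28  76] 
scene cream 103 [270.8 107.3] [265  95  11  21] 
scene cream 75 [  1.7 164.3] [  0 156   6  19] 
scene cream 193 [219.5 172.6] [213 164  13  18] 
scene cream 217 [131.8 196.1] [124 185  17  25] 
scene cream 3769 [475.2 345.5] [433 316  79  68] 
scene cream 1942 [ 24.1 360.9] [  0 340  54  44] 
top orange 2758 [317.5 125.4] [285  95  66  63] ('mincircle', ((0.7916549444198608, -0.18516288697719574), 0.08531428128480911))
top orange 3395 [ 90.8 181.6] [ 57 149  68  66] ('mincircle', ((0.7198448777198792, 0.3999705910682678), 0.08513540774583817))
top orange 1743 [184.  218.1] [159 193  52  52] ('mincircle', ((0.5968478918075562, 0.17723168432712555), 0.06448815762996674))
top orange 25 [345.  211.7] [343 207   5  10] 
top orange 218 [115.7 249.5] [107 239  19  22] 
top cream 280 [395.4 216.6] [390 198  12  37] 
top cream 299 [186.  219.1] [175 209  21  21]
```

View pics/topc.png

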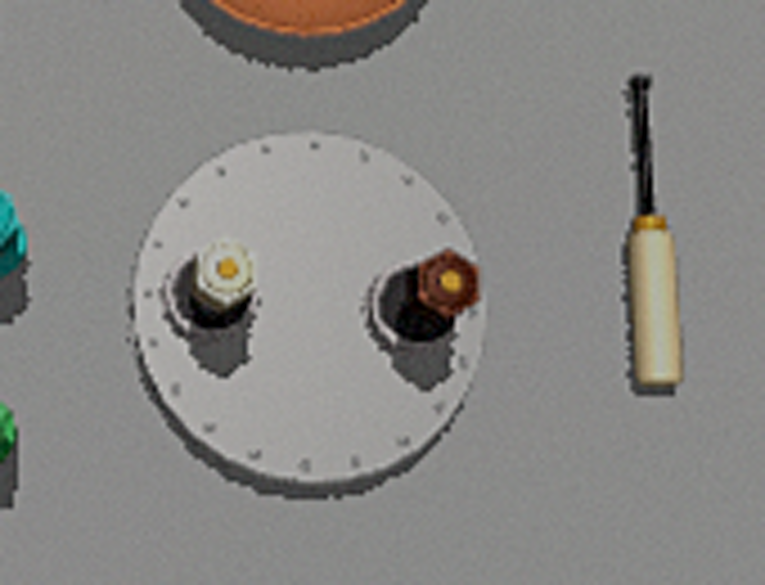

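View pics/scenec.png

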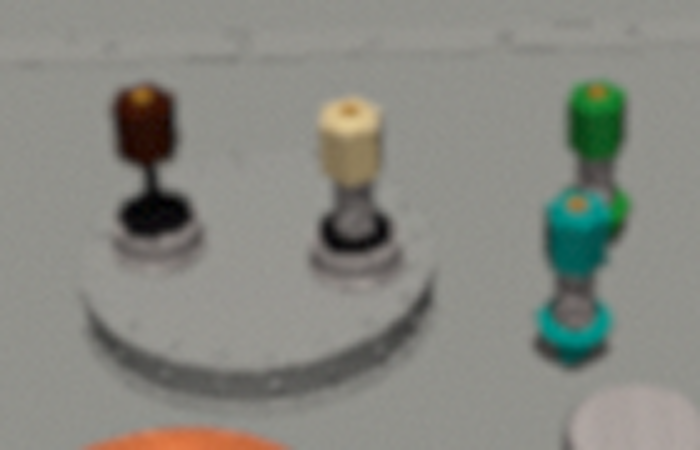

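The third dish, top view (186,219), has a 65 mm radius in both views, so it is the 130 mm one; the other two are 170 mm. Now the spindle axes and the stand's yaw.

```bash
python3 - <<'E'
from h import *
C={n:eyes.calibration(n) for n in("scene","top")}
I={n:cv2.imread(f"pics/{n}0.png") for n in("scene","top")}
def gold(n,x0,y0,r=5):
    hsv=cv2.cvtColor(I[n],cv2.COLOR_BGR2HSV).astype(int)
    ys,xs=np.mgrid[0:384,0:512]
    m=(hsv[...,0]>12)&(hsv[...,0]<30)&(hsv[...,1]>140)&(hsv[...,2]>120)&(np.hypot(xs-x0,ys-y0)<r)
    return (np.array([xs[m].mean(),ys[m].mean()]),m.sum()) if m.any() else None
g={}
for nm,a,b in(("cream",(300.4,209.3),(219.6,166.3)),("brown",(350.1,212.4),(178.5,164))):
    u=gold("top",*a); v=gold("scene",*b); print(nm,u,v)
    g[nm]=plane(C["top"],u[0] if u else a,.128); gs=plane(C["scene"],v[0] if v else b,.128)
    print(nm,"top",g[nm],"scene",gs,"tri",tri(ray(C["top"],u[0] if u else a),ray(C["scene"],v[0] if v else b)))
d=g["cream"]-g["brown"]; print("dist",np.hypot(*d[:2]),"line yaw deg",np.degrees(np.arctan2(d[1],d[0])), "mid",(g["cream"]+g["brown"])/2)
# stand
t=I["top"];hsv=cv2.cvtColor(t,cv2.COLOR_BGR2HSV);V=cv2.cvtColor(t,cv2.COLOR_BGR2GRAY)
ys,xs=np.mgrid[0:384,0:512]
m=(V>148)&(np.hypot(xs-318,ys-218)<50); print(V[245,330],V[180,230])
b=max(blobs(m),key=lambda b:b[0]); cnt=max(cv2.findContours(b[3].astype(np.uint8),0,1)[0],key=cv2.contourArea)
P=np.array([plane(C["top"],p[0],.030)[:2] for p in cnt],np.float32);print(b[0],cv2.minEnclosingCircle(P))
for n in("top",):
  p=proj(C[n],g["cream"]);print(p)
s=get_state(); print(s["tcp_pos"])
E
```

```text
cream (array([300.38461538, 209.38461538]), np.int64(13)) None
cream top [ 0.56677278 -0.0962373   0.128     ] scene [ 0.56434178 -0.09367209  0.128     ] tri (array([ 0.5665673 , -0.09481078,  0.12970144]), np.float64(0.0024009643828955735))
brown (array([349.76470588, 212.05882353]), np.int64(17)) (array([177.8, 163.4]), np.int64(5))
brown top [ 0.54669936 -0.20415751  0.128     ] scene [ 0.54500495 -0.20247094  0.128     ] tri (array([ 0.54654275, -0.20304434,  0.12922481]), np.float64(0.0015885897841743418))
dist 0.10977118888150758 line yaw deg 79.46325716441841 mid [ 0.55673607 -0.1501974   0.128     ]
157 137
3726 ((0.5576289892196655, -0.1496591866016388), 0.09541893005371094)
[300.38461538 209.38461538]
[ 0.15046805 -0.55483207  0.40399934]
```

Emit:
carry_out --motion '[{"jaw":1,"tx":2.2,"ty":-1.4},{"jaw":1,"tx":4.35,"ty":-2.79},{"jaw":1,"tx":4.35,"ty":-2.79},{"jaw":1,"tx":4.35,"ty":-2.79},{"jaw":1,"tx":4.35,"ty":-2.79},{"jaw":1,"tx":4.35,"ty":-2.79},{"jaw":1,"tx":4.35,"ty":-2.79},{"jaw":1,"tx":4.35,"ty":-2.79},{"jaw":1,"tx":4.35,"ty":-2.79},{"jaw":1,"tx":4.35,"ty":-2.79},{"jaw":1,"tx":4.35,"ty":-2.79},{"jaw":1,"tx":4.35,"ty":-2.79},{"jaw":1,"tx":2.15,"ty":-1.35}]' --force 25

```text
invalid input at $.motion[0]: expected keys jaw, tx, ty, tz, wx, wy, wz
```

Emit:
carry_out --motion '[{"wz":-5},{"wz":-10},{"wz":-10},{"wz":-10},{"wz":-10},{"wz":-10},{"wz":-10},{"wz":-10},{"wz":-10},{"wz":-10},{"wz":-10},{"wz":-10},{"wz":-10},{"wz":-10},{"wz":-10},{"wz":-9},{"wz":0},{"wz":0}]'

```text
invalid input at $.motion[0]: expected keys jaw, tx, ty, tz, wx, wy, wz
```

```bash
cat >> h.py <<'E'
def yaw():
    s=get_state(); w,x,y,z=s["orientation"]
    from scipy.spatial.transform import Rotation as R
    M=R.from_quat([x,y,z,w]).as_matrix()
    return s,M,np.degrees(np.arctan2(M[1,1],M[0,1]))
E
python3 - <<'E'
from h import *
s,M,yw=yaw(); print(s["clock"],s["tcp_pos"],yw,M.round(4),s["joint_pos"].round(3),s["finger_gap"])
c=eyes.calibration("wrist")
im=eyes.read_camera("wrist"); cv2.imwrite("pics/wrist1.png",im)
np.save("w1T.npy",c["camera_from_world"])
for p in([.5666,-.0955,.125],[.5576,-.1497,.03]): print(proj(c,p))
E
```

```text
0.15 [ 0.15046805 -0.55483207  0.40399934] -74.82944392774834 [[ 9.652e-01  2.617e-01 -2.000e-04]
 [ 2.617e-01 -9.652e-01  1.400e-03]
 [ 2.000e-04 -1.400e-03 -1.000e+00]] [-1.446  0.314  0.045  1.304 -0.     1.431] 0.08510715008585845
[ -785.48749803 -1366.3722771 ]
[-190.39510964 -604.36312596]
```

View pics/wrist1.png

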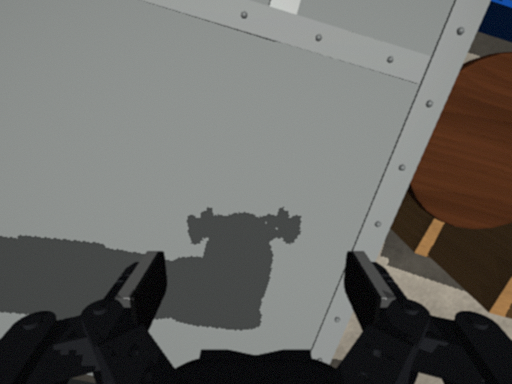

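All keys are required, so nothing moved. I'll send it again with full rows.

Emit:
carry_out --motion '[{"jaw":1,"tx":2.2,"ty":-1.4,"tz":0,"wx":0,"wy":0,"wz":0},{"jaw":1,"tx":4.35,"ty":-2.79,"tz":0,"wx":0,"wy":0,"wz":0},{"jaw":1,"tx":4.35,"ty":-2.79,"tz":0,"wx":0,"wy":0,"wz":0},{"jaw":1,"tx":4.35,"ty":-2.79,"tz":0,"wx":0,"wy":0,"wz":0},{"jaw":1,"tx":4.35,"ty":-2.79,"tz":0,"wx":0,"wy":0,"wz":0},{"jaw":1,"tx":4.35,"ty":-2.79,"tz":0,"wx":0,"wy":0,"wz":0},{"jaw":1,"tx":4.35,"ty":-2.79,"tz":0,"wx":0,"wy":0,"wz":0},{"jaw":1,"tx":4.35,"ty":-2.79,"tz":0,"wx":0,"wy":0,"wz":0},{"jaw":1,"tx":4.35,"ty":-2.79,"tz":0,"wx":0,"wy":0,"wz":0},{"jaw":1,"tx":4.35,"ty":-2.79,"tz":0,"wx":0,"wy":0,"wz":0},{"jaw":1,"tx":4.35,"ty":-2.79,"tz":0,"wx":0,"wy":0,"wz":0},{"jaw":1,"tx":4.35,"ty":-2.79,"tz":0,"wx":0,"wy":0,"wz":0},{"jaw":1,"tx":2.15,"ty":-1.35,"tz":0,"wx":0,"wy":0,"wz":0}]' --force 25

```text
clock: 1.82
tcp_pos: [0.5676, -0.0922, 0.4046]
orientation: [-0.0, 0.991, 0.134, -0.0]
wrist_force: [0.4, 0.1, 0.3]
finger_gap: 0.0854
```

Emit:
carry_out --motion '[{"jaw":1,"tx":0,"ty":0,"tz":0,"wx":0,"wy":0,"wz":-5},{"jaw":1,"tx":0,"ty":0,"tz":0,"wx":0,"wy":0,"wz":-10},{"jaw":1,"tx":0,"ty":0,"tz":0,"wx":0,"wy":0,"wz":-10},{"jaw":1,"tx":0,"ty":0,"tz":0,"wx":0,"wy":0,"wz":-10},{"jaw":1,"tx":0,"ty":0,"tz":0,"wx":0,"wy":0,"wz":-10},{"jaw":1,"tx":0,"ty":0,"tz":0,"wx":0,"wy":0,"wz":-10},{"jaw":1,"tx":0,"ty":0,"tz":0,"wx":0,"wy":0,"wz":-10},{"jaw":1,"tx":0,"ty":0,"tz":0,"wx":0,"wy":0,"wz":-10},{"jaw":1,"tx":0,"ty":0,"tz":0,"wx":0,"wy":0,"wz":-10},{"jaw":1,"tx":0,"ty":0,"tz":0,"wx":0,"wy":0,"wz":-10},{"jaw":1,"tx":0,"ty":0,"tz":0,"wx":0,"wy":0,"wz":-10},{"jaw":1,"tx":0,"ty":0,"tz":0,"wx":0,"wy":0,"wz":-10},{"jaw":1,"tx":0,"ty":0,"tz":0,"wx":0,"wy":0,"wz":-10},{"jaw":1,"tx":0,"ty":0,"tz":0,"wx":0,"wy":0,"wz":-10},{"jaw":1,"tx":0,"ty":0,"tz":0,"wx":0,"wy":0,"wz":-10},{"jaw":1,"tx":0,"ty":0,"tz":0,"wx":0,"wy":0,"wz":-9},{"jaw":1,"tx":0,"ty":0,"tz":0,"wx":0,"wy":0,"wz":0},{"jaw":1,"tx":0,"ty":0,"tz":0,"wx":0,"wy":0,"wz":0}]'

```text
clock: 4.08
tcp_pos: [0.5665, -0.095, 0.4047]
orientation: [-0.0, 0.095, 0.995, 0.0]
wrist_force: [0.4, 0.6, 0.2]
finger_gap: 0.0851
```

```bash
python3 - <<'E'
from h import *
s,M,yw=yaw(); print(s["clock"],s["tcp_pos"],yw,M.round(4),s["joint_pos"].round(3),s["finger_gap"])
c=eyes.calibration("wrist")
im=eyes.read_camera("wrist"); cv2.imwrite("pics/wrist2.png",im)
np.save("w1T.npy",c["camera_from_world"])
for p in([.5666,-.0955,.125],[.5576,-.1497,.03]): print(proj(c,p))
E
```

```text
4.075 [ 0.56651029 -0.09497599  0.40474323] 79.05664587324888 [[-9.818e-01  1.898e-01 -1.000e-04]
 [ 1.898e-01  9.818e-01  1.000e-04]
 [ 1.000e-04  1.000e-04 -1.000e+00]] [-0.306  0.312  0.045  1.303  0.    -0.115] 0.0850706531971869
[253.73373014 192.59904867]
[205.84193723 168.05267471]
```

View pics/wrist2.png

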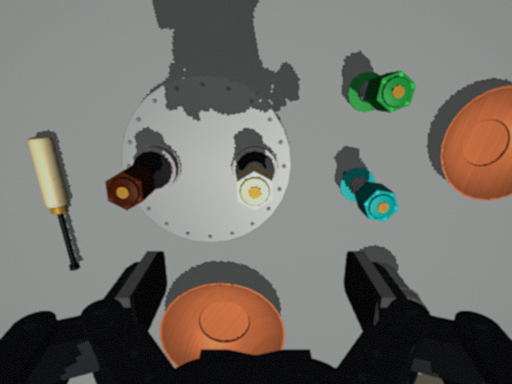

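The wrist view shows the cream grip at (255,192), against a predicted (254,193). I zoom in to check the hexagon's yaw.

```bash
python3 - <<'E'
from h import *
im=cv2.imread("pics/wrist2.png"); cv2.imwrite("pics/wrist2c.png",cv2.resize(im[150:225,215:295],None,fx=8,fy=8,interpolation=2))
K=eyes.calibration("wrist")["K"]; C={"K":K,"camera_from_world":np.load("w1T.npy")}
hsv=cv2.cvtColor(im,cv2.COLOR_BGR2HSV).astype(int); ys,xs=np.mgrid[0:384,0:512]
g=(hsv[...,0]>12)&(hsv[...,0]<30)&(hsv[...,1]>110)&(hsv[...,2]>120)&(np.hypot(xs-255,ys-192)<9)
c=np.array([xs[g].mean(),ys[g].mean()]);print("gold",c,g.sum(),plane(C,c,.128))
m=(cv2.cvtColor(im,cv2.COLOR_BGR2GRAY)>170)&(np.hypot(xs-255,ys-190)<22)
b=max(blobs(m),key=lambda b:b[0]);cnt=max(cv2.findContours(b[3].astype(np.uint8),0,1)[0],key=cv2.contourArea)
P=np.array([plane(C,p[0],.125)[:2] for p in cnt]); print(len(P),P.mean(0),cv2.minEnclosingCircle(P.astype(np.float32)))
# width of hull vs angle
a=np.radians(np.arange(0,180,3));w=[np.ptp(P@[np.cos(t),np.sin(t)])*1000 for t in a]
print([(int(np.degrees(t)),round(x,1)) for t,x in zip(a,w)])
E
```

```text
gold [254.23529412 192.00980392] 102 [ 0.56522208 -0.0947942   0.128     ]
124 [ 0.56638962 -0.09392515] ((0.5653585195541382, -0.09409622848033905), 0.01897631585597992)
[(0, np.float64(35.2)), (3, np.float64(35.2)), (6, np.float64(35.0)), (9, np.float64(34.8)), (12, np.float64(34.6)), (14, np.float64(34.4)), (18, np.float64(34.5)), (21, np.float64(34.9)), (24, np.float64(35.2)), (27, np.float64(35.7)), (29, np.float64(36.1)), (33, np.float64(36.5)), (36, np.float64(36.7)), (39, np.float64(37.0)), (42, np.float64(37.1)), (45, np.float64(37.1)), (48, np.float64(37.3)), (51, np.float64(37.3)), (54, np.float64(37.3)), (57, np.float64(37.2)), (59, np.float64(37.0)), (63, np.float64(36.9)), (66, np.float64(36.8)), (69, np.float64(36.7)), (72, np.float64(36.4)), (75, np.float64(36.0)), (78, np.float64(35.6)), (81, np.float64(35.7)), (84, np.float64(36.1)), (87, np.float64(36.5)), (90, np.float64(36.7)), (93, np.float64(36.9)), (96, np.float64(36.9)), (99, np.float64(37.1)), (102, np.float64(37.2)), (105, np.float64(37.3)), (108, np.float64(37.4)), (111, np.float64(37.4)), (114, np.float64(37.4)), (117, np.float64(37.4)), (119, np.float64(37.4)), (123, np.float64(37.3)), (126, np.float64(37.1)), (129, np.float64(36.9)), (132, np.float64(36.7)), (135, np.float64(36.5)), (138, np.float64(36.2)), (141, np.float64(35.8)), (144, np.float64(35.4)), (147, np.float64(35.0)), (150, np.float64(34.4)), (153, np.float64(34.4)), (156, np.float64(34.6)), (159, np.float64(34.8)), (162, np.float64(34.8)), (165, np.float64(34.8)), (168, np.float64(34.6)), (171, np.float64(34.7)), (174, np.float64(35.0)), (177, np.float64(35.2))]
```

View pics/wrist2c.png

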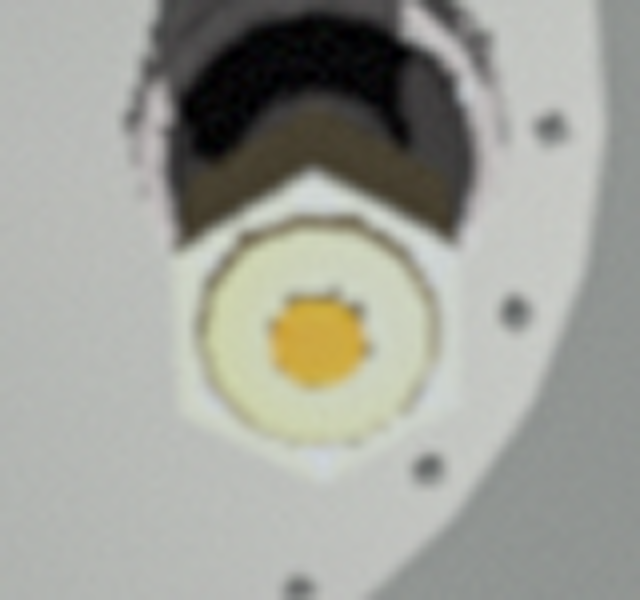

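Emit:
carry_out --motion '[{"jaw":1,"tx":0.05,"ty":0,"tz":1.0,"wx":0,"wy":0,"wz":0},{"jaw":1,"tx":0,"ty":0,"tz":2.0,"wx":0,"wy":0,"wz":0},{"jaw":1,"tx":0,"ty":0,"tz":2.0,"wx":0,"wy":0,"wz":0},{"jaw":1,"tx":0,"ty":0,"tz":2.0,"wx":0,"wy":0,"wz":0},{"jaw":1,"tx":0,"ty":0,"tz":2.0,"wx":0,"wy":0,"wz":0},{"jaw":1,"tx":0,"ty":0,"tz":1.5,"wx":0,"wy":0,"wz":0},{"jaw":1,"tx":0,"ty":0,"tz":1.5,"wx":0,"wy":0,"wz":0},{"jaw":1,"tx":0,"ty":0,"tz":1.3,"wx":0,"wy":0,"wz":0},{"jaw":1,"tx":0,"ty":0,"tz":0.9,"wx":0,"wy":0,"wz":0},{"jaw":1,"tx":0,"ty":0,"tz":0,"wx":0,"wy":0,"wz":0},{"jaw":1,"tx":0,"ty":0,"tz":0,"wx":0,"wy":0,"wz":0}]'

```text
clock: 5.5
tcp_pos: [0.5666, -0.0956, 0.2632]
orientation: [0.0, 0.094, 0.996, -0.0]
wrist_force: [-0.2, -0.3, 0.2]
finger_gap: 0.0855
```

Emit:
carry_out --motion '[{"jaw":-1,"tx":0,"ty":0,"tz":0,"wx":0,"wy":0,"wz":0},{"jaw":-1,"tx":0,"ty":0,"tz":0,"wx":0,"wy":0,"wz":0},{"jaw":-1,"tx":0,"ty":0,"tz":0,"wx":0,"wy":0,"wz":0},{"jaw":-1,"tx":0,"ty":0,"tz":0,"wx":0,"wy":0,"wz":0},{"jaw":-1,"tx":0,"ty":0,"tz":0,"wx":0,"wy":0,"wz":0},{"jaw":-1,"tx":0,"ty":0,"tz":0,"wx":0,"wy":0,"wz":0},{"jaw":-1,"tx":0,"ty":0,"tz":0,"wx":0,"wy":0,"wz":0},{"jaw":-1,"tx":0,"ty":0,"tz":0,"wx":0,"wy":0,"wz":0}]' --force 40

```text
clock: 6.5
tcp_pos: [0.5664, -0.0956, 0.263]
orientation: [0.0, 0.094, 0.996, -0.0]
wrist_force: [0.0, -0.2, 5.0]
finger_gap: 0.0295
```

```bash
python3 - <<'E'
from h import *
s,M,yw=yaw(); print(s["clock"],s["tcp_pos"],yw,s["wrist_force"],s["ft_torque"],s["finger_gap"])
cv2.imwrite("pics/wrist3.png",eyes.read_camera("wrist"))
E
```

```text
6.5 [ 0.56642903 -0.09559016  0.26304508] 79.17227468545391 [ 0.02929835 -0.18824693  4.95306866] [ 0.03894738  0.04350416 -0.03441993] 0.029482112635478935
```

View pics/wrist3.png

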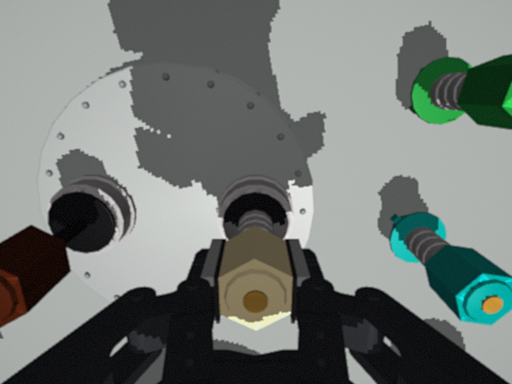

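Grip is good: gap 29.5 mm, flats on the pads. I turn gently one way and watch the moment.

Emit:
carry_out --motion '[{"jaw":-1,"tx":0,"ty":0,"tz":0,"wx":0,"wy":0,"wz":1},{"jaw":-1,"tx":0,"ty":0,"tz":0,"wx":0,"wy":0,"wz":1},{"jaw":-1,"tx":0,"ty":0,"tz":0,"wx":0,"wy":0,"wz":0}]'

```text
clock: 6.92
tcp_pos: [0.5665, -0.0956, 0.263]
orientation: [0.0, 0.112, 0.994, -0.0]
wrist_force: [0.3, 1.1, 4.9]
finger_gap: 0.0294
```

```bash
cat > st.py <<'E'
from h import *
s,M,yw=yaw(); print(round(s["clock"],2),s["tcp_pos"].round(4),"yaw",round(yw,2),"F",s["wrist_force"].round(1),"M",s["ft_torque"].round(3),"gap",s["finger_gap"].round(4),"tau6",s["tau"][5].round(3),"j6",s["joint_pos"][5].round(3))
E
python3 st.py
```

```text
Traceback (most recent call last):
  File "st.py", line 2, in <module>
    s,M,yw=yaw(); print(round(s["clock"],2),s["tcp_pos"].round(4),"yaw",round(yw,2),"F",s["wrist_force"].round(1),"M",s["ft_torque"].round(3),"gap",s["finger_gap"].round(4),"tau6",s["tau"][5].round(3),"j6",s["joint_pos"][5].round(3))
                                                                                                                                                    ^^^^^^^^^^^^^^^^^^^^^
AttributeError: 'float' object has no attribute 'round'
```

```bash
sed -i 's/s\["finger_gap"\].round(4)/round(s["finger_gap"],4)/' st.py; python3 st.py
```

```text
6.92 [ 0.5665 -0.0956  0.263 ] yaw 77.17 F [0.3 1.1 4.9] M [-0.012  0.072 -0.019] gap 0.0294 tau6 0.05 j6 -0.083
```

Emit:
carry_out --motion '[{"jaw":-1,"tx":0,"ty":0,"tz":0,"wx":0,"wy":0,"wz":1},{"jaw":-1,"tx":0,"ty":0,"tz":0,"wx":0,"wy":0,"wz":1},{"jaw":-1,"tx":0,"ty":0,"tz":0,"wx":0,"wy":0,"wz":0}]'

```text
clock: 7.3
tcp_pos: [0.5665, -0.0956, 0.263]
orientation: [0.0, 0.129, 0.992, -0.0]
wrist_force: [-0.0, -0.1, 4.4]
finger_gap: 0.0297
```

```bash
python3 st.py
```

```text
7.3 [ 0.5665 -0.0956  0.263 ] yaw 75.16 F [-0.  -0.1  4.4] M [ 0.051  0.035 -0.033] gap 0.0297 tau6 0.05 j6 -0.048
```

Emit:
carry_out --motion '[{"jaw":-1,"tx":0,"ty":0,"tz":0,"wx":0,"wy":0,"wz":1},{"jaw":-1,"tx":0,"ty":0,"tz":0,"wx":0,"wy":0,"wz":0.5},{"jaw":-1,"tx":0,"ty":0,"tz":0,"wx":0,"wy":0,"wz":0}]'

```text
clock: 7.68
tcp_pos: [0.5665, -0.0956, 0.263]
orientation: [0.0, 0.142, 0.99, -0.0]
wrist_force: [0.7, 0.2, 5.1]
finger_gap: 0.0298
```

```bash
python3 st.py
```

```text
7.67 [ 0.5665 -0.0956  0.263 ] yaw 73.69 F [0.7 0.2 5.1] M [-0.008  0.089  0.181] gap 0.0298 tau6 0.157 j6 -0.022
```

Emit:
carry_out --motion '[{"jaw":-1,"tx":0,"ty":0,"tz":0,"wx":0,"wy":0,"wz":1},{"jaw":-1,"tx":0,"ty":0,"tz":0,"wx":0,"wy":0,"wz":0}]'

```text
clock: 7.92
tcp_pos: [0.5664, -0.0956, 0.263]
orientation: [0.0, 0.15, 0.989, -0.0]
wrist_force: [-0.9, 0.0, 5.5]
finger_gap: 0.0296
```

```bash
python3 st.py
```

```text
7.92 [ 0.5664 -0.0956  0.263 ] yaw 72.72 F [-0.9  0.   5.5] M [-0.031  0.151  0.461] gap 0.0296 tau6 0.47 j6 -0.005
```

There is a solid stop: the moment rose from noise to 0.18, then 0.46 N m over about 1°, about 5.5° from the start. I back off and turn the other way. Unlock is expected at tool yaw of about 139.5°.

Emit:
carry_out --motion '[{"jaw":-1,"tx":0,"ty":0,"tz":0,"wx":0,"wy":0,"wz":-2},{"jaw":-1,"tx":0,"ty":0,"tz":0,"wx":0,"wy":0,"wz":-3},{"jaw":-1,"tx":0,"ty":0,"tz":0,"wx":0,"wy":0,"wz":-3},{"jaw":-1,"tx":0,"ty":0,"tz":0,"wx":0,"wy":0,"wz":-3},{"jaw":-1,"tx":0,"ty":0,"tz":0,"wx":0,"wy":0,"wz":-3},{"jaw":-1,"tx":0,"ty":0,"tz":0,"wx":0,"wy":0,"wz":0}]'

```text
clock: 8.68
tcp_pos: [0.5665, -0.0956, 0.2631]
orientation: [0.0, 0.029, 1.0, -0.0]
wrist_force: [-0.4, 0.2, 5.0]
finger_gap: 0.0295
```

```bash
python3 st.py
```

```text
8.68 [ 0.5665 -0.0956  0.2631] yaw 86.7 F [-0.4  0.2  5. ] M [0.027 0.057 0.013] gap 0.0295 tau6 -0.09 j6 -0.249
```

Emit:
carry_out --motion '[{"jaw":-1,"tx":0,"ty":0,"tz":0,"wx":0,"wy":0,"wz":-3},{"jaw":-1,"tx":0,"ty":0,"tz":0,"wx":0,"wy":0,"wz":-4},{"jaw":-1,"tx":0,"ty":0,"tz":0,"wx":0,"wy":0,"wz":-4},{"jaw":-1,"tx":0,"ty":0,"tz":0,"wx":0,"wy":0,"wz":-4},{"jaw":-1,"tx":0,"ty":0,"tz":0,"wx":0,"wy":0,"wz":-4},{"jaw":-1,"tx":0,"ty":0,"tz":0,"wx":0,"wy":0,"wz":0}]'

```text
clock: 9.43
tcp_pos: [0.5665, -0.0956, 0.263]
orientation: [0.0, -0.137, 0.991, -0.0]
wrist_force: [-0.1, -0.1, 5.2]
finger_gap: 0.0298
```

```bash
python3 st.py
```

```text
9.43 [ 0.5665 -0.0956  0.263 ] yaw 105.71 F [-0.1 -0.1  5.2] M [0.085 0.004 0.054] gap 0.0298 tau6 -0.136 j6 -0.581
```

Emit:
carry_out --motion '[{"jaw":-1,"tx":0,"ty":0,"tz":0,"wx":0,"wy":0,"wz":-4},{"jaw":-1,"tx":0,"ty":0,"tz":0,"wx":0,"wy":0,"wz":-4},{"jaw":-1,"tx":0,"ty":0,"tz":0,"wx":0,"wy":0,"wz":-4},{"jaw":-1,"tx":0,"ty":0,"tz":0,"wx":0,"wy":0,"wz":-4},{"jaw":-1,"tx":0,"ty":0,"tz":0,"wx":0,"wy":0,"wz":-4},{"jaw":-1,"tx":0,"ty":0,"tz":0,"wx":0,"wy":0,"wz":-4},{"jaw":-1,"tx":0,"ty":0,"tz":0,"wx":0,"wy":0,"wz":-2},{"jaw":-1,"tx":0,"ty":0,"tz":0,"wx":0,"wy":0,"wz":0}]'

```text
clock: 10.42
tcp_pos: [0.5665, -0.0956, 0.2631]
orientation: [0.0, -0.356, 0.935, -0.0]
wrist_force: [-1.3, -0.1, 5.0]
finger_gap: 0.0293
```

```bash
python3 st.py
```

```text
10.43 [ 0.5665 -0.0956  0.2631] yaw 131.69 F [-1.3 -0.1  5. ] M [ 0.022  0.016 -0.006] gap 0.0293 tau6 -0.068 j6 -1.034
```

Emit:
carry_out --motion '[{"jaw":-1,"tx":0,"ty":0,"tz":0,"wx":0,"wy":0,"wz":-2},{"jaw":-1,"tx":0,"ty":0,"tz":0,"wx":0,"wy":0,"wz":-2},{"jaw":-1,"tx":0,"ty":0,"tz":0,"wx":0,"wy":0,"wz":-1},{"jaw":-1,"tx":0,"ty":0,"tz":0,"wx":0,"wy":0,"wz":-1},{"jaw":-1,"tx":0,"ty":0,"tz":0,"wx":0,"wy":0,"wz":-1},{"jaw":-1,"tx":0,"ty":0,"tz":0,"wx":0,"wy":0,"wz":0}]'

```text
clock: 11.18
tcp_pos: [0.5664, -0.0955, 0.263]
orientation: [0.0, -0.412, 0.911, -0.0]
wrist_force: [-0.5, 1.0, 5.8]
finger_gap: 0.0293
```

```bash
python3 st.py
```

```text
11.18 [ 0.5664 -0.0955  0.263 ] yaw 138.68 F [-0.5  1.   5.8] M [ 0.093  0.087 -0.056] gap 0.0293 tau6 -0.096 j6 -1.156
```

Emit:
carry_out --motion '[{"jaw":-1,"tx":0,"ty":0,"tz":0,"wx":0,"wy":0,"wz":-1},{"jaw":-1,"tx":0,"ty":0,"tz":0,"wx":0,"wy":0,"wz":0}]'

```text
clock: 11.42
tcp_pos: [0.5663, -0.0954, 0.263]
orientation: [0.0, -0.42, 0.907, 0.0]
wrist_force: [-1.1, 1.3, 5.9]
finger_gap: 0.0295
```

```bash
python3 st.py
```

```text
11.43 [ 0.5663 -0.0954  0.263 ] yaw 139.68 F [-1.1  1.3  5.9] M [ 0.247  0.145 -0.044] gap 0.0295 tau6 -0.11 j6 -1.174
```

Emit:
carry_out --motion '[{"jaw":-1,"tx":0,"ty":0,"tz":0,"wx":0,"wy":0,"wz":-1},{"jaw":-1,"tx":0,"ty":0,"tz":0,"wx":0,"wy":0,"wz":0}]'

```text
clock: 11.68
tcp_pos: [0.5662, -0.0954, 0.263]
orientation: [0.0, -0.428, 0.904, 0.0]
wrist_force: [-0.9, 1.2, 6.3]
finger_gap: 0.0297
```

```bash
python3 st.py
```

```text
11.68 [ 0.5662 -0.0954  0.263 ] yaw 140.64 F [-0.9  1.2  6.3] M [ 0.299  0.182 -0.398] gap 0.0297 tau6 -0.419 j6 -1.191
```

The second stop is at about 140° (moment −0.40 N m), so I back off 2° to the unlocked angle and raise slowly.

Emit:
carry_out --motion '[{"jaw":-1,"tx":0,"ty":0,"tz":0,"wx":0,"wy":0,"wz":1},{"jaw":-1,"tx":0,"ty":0,"tz":0,"wx":0,"wy":0,"wz":1},{"jaw":-1,"tx":0,"ty":0,"tz":0,"wx":0,"wy":0,"wz":0},{"jaw":-1,"tx":0,"ty":0,"tz":-0.1,"wx":0,"wy":0,"wz":0},{"jaw":-1,"tx":0,"ty":0,"tz":-0.1,"wx":0,"wy":0,"wz":0},{"jaw":-1,"tx":0,"ty":0,"tz":-0.1,"wx":0,"wy":0,"wz":0},{"jaw":-1,"tx":0,"ty":0,"tz":0,"wx":0,"wy":0,"wz":0}]'

```text
clock: 12.55
tcp_pos: [0.5661, -0.0955, 0.2653]
orientation: [-0.0, -0.412, 0.911, 0.0]
wrist_force: [-0.0, -0.2, -3.2]
finger_gap: 0.0291
```

```bash
python3 st.py
```

```text
12.55 [ 0.5661 -0.0955  0.2653] yaw 138.67 F [-0.  -0.2 -3.2] M [-0.03  -0.212 -0.037] gap 0.0291 tau6 -0.008 j6 -1.156
```

Emit:
carry_out --motion '[{"jaw":-1,"tx":0,"ty":0,"tz":-0.15,"wx":0,"wy":0,"wz":0},{"jaw":-1,"tx":0,"ty":0,"tz":-0.15,"wx":0,"wy":0,"wz":0},{"jaw":-1,"tx":0,"ty":0,"tz":-0.1,"wx":0,"wy":0,"wz":0},{"jaw":-1,"tx":0,"ty":0,"tz":0,"wx":0,"wy":0,"wz":0}]'

```text
clock: 13.05
tcp_pos: [0.5662, -0.0955, 0.2698]
orientation: [-0.0, -0.412, 0.911, -0.0]
wrist_force: [0.2, -0.2, -2.1]
finger_gap: 0.0298
```

```bash
python3 st.py
```

```text
13.05 [ 0.5662 -0.0955  0.2698] yaw 138.67 F [ 0.2 -0.2 -2.1] M [0.032 0.021 0.015] gap 0.0298 tau6 -0.001 j6 -1.156
```

Now 6.8 mm up with only the spindle's weight on the wrist, so the lugs are through the slots. I lift it fully clear of the decoys (98 mm tall) before crossing.

Emit:
carry_out --motion '[{"jaw":-1,"tx":0,"ty":0,"tz":-0.3,"wx":0,"wy":0,"wz":0},{"jaw":-1,"tx":0,"ty":0,"tz":-0.5,"wx":0,"wy":0,"wz":0},{"jaw":-1,"tx":0,"ty":0,"tz":-0.6,"wx":0,"wy":0,"wz":0},{"jaw":-1,"tx":0,"ty":0,"tz":-0.6,"wx":0,"wy":0,"wz":0},{"jaw":-1,"tx":0,"ty":0,"tz":-1.0,"wx":0,"wy":0,"wz":0},{"jaw":-1,"tx":0,"ty":0,"tz":-1.5,"wx":0,"wy":0,"wz":0},{"jaw":-1,"tx":0,"ty":0,"tz":-1.5,"wx":0,"wy":0,"wz":0},{"jaw":-1,"tx":0,"ty":0,"tz":-1.5,"wx":0,"wy":0,"wz":0},{"jaw":-1,"tx":0,"ty":0,"tz":-1.5,"wx":0,"wy":0,"wz":0},{"jaw":-1,"tx":0,"ty":0,"tz":-1.5,"wx":0,"wy":0,"wz":0},{"jaw":-1,"tx":0,"ty":0,"tz":-1.5,"wx":0,"wy":0,"wz":0},{"jaw":-1,"tx":0,"ty":0,"tz":-1.0,"wx":0,"wy":0,"wz":0},{"jaw":-1,"tx":0,"ty":0,"tz":0,"wx":0,"wy":0,"wz":0}]'

```text
clock: 14.68
tcp_pos: [0.5665, -0.0956, 0.4006]
orientation: [0.001, -0.412, 0.911, -0.001]
wrist_force: [-0.9, -0.5, -2.7]
finger_gap: 0.0295
```

```bash
python3 st.py; python3 - <<'E'
from h import *
s,M,yw=yaw()
for n in("scene","top","wrist"): cv2.imwrite(f"pics/{n}4.png",eyes.read_camera(n))
d=np.array([.5975,.1775,0])-s["tcp_pos"]; print("shift tool cm",(M.T@np.r_[d[:2],0]*100).round(2))
E
```

```text
14.68 [ 0.5665 -0.0956  0.4006] yaw 138.67 F [-0.9 -0.5 -2.7] M [0.047 0.026 0.008] gap 0.0295 tau6 0.0 j6 -1.156
shift tool cm [-2.255e+01  1.571e+01 -1.000e-02]
```

View pics/scene4.png

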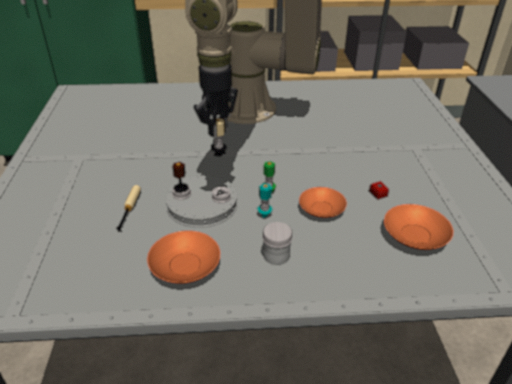

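View pics/wrist4.png

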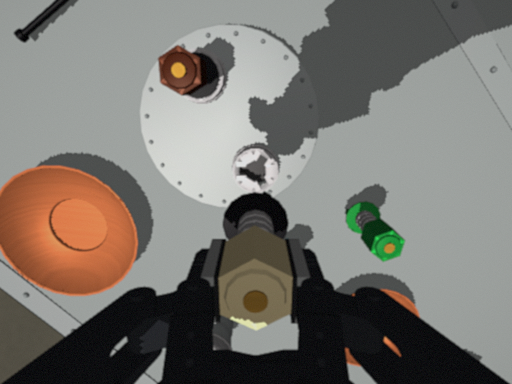

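The spindle is out and held square: the scene view shows it at (219,140) and an empty socket at (221,193). The spare is untouched at (179,170). I carry it smoothly to the dish.

Emit:
carry_out --motion '[{"jaw":-1,"tx":-0.6,"ty":0.4,"tz":0,"wx":0,"wy":0,"wz":0},{"jaw":-1,"tx":-1.2,"ty":0.8,"tz":0,"wx":0,"wy":0,"wz":0},{"jaw":-1,"tx":-1.6,"ty":1.1,"tz":0,"wx":0,"wy":0,"wz":0},{"jaw":-1,"tx":-1.8,"ty":1.3,"tz":0,"wx":0,"wy":0,"wz":0},{"jaw":-1,"tx":-1.8,"ty":1.3,"tz":0,"wx":0,"wy":0,"wz":0},{"jaw":-1,"tx":-1.8,"ty":1.3,"tz":0,"wx":0,"wy":0,"wz":0},{"jaw":-1,"tx":-1.8,"ty":1.3,"tz":0,"wx":0,"wy":0,"wz":0},{"jaw":-1,"tx":-1.8,"ty":1.3,"tz":0,"wx":0,"wy":0,"wz":0},{"jaw":-1,"tx":-1.8,"ty":1.3,"tz":0,"wx":0,"wy":0,"wz":0},{"jaw":-1,"tx":-1.8,"ty":1.3,"tz":0,"wx":0,"wy":0,"wz":0},{"jaw":-1,"tx":-1.8,"ty":1.3,"tz":0,"wx":0,"wy":0,"wz":0},{"jaw":-1,"tx":-1.6,"ty":1.1,"tz":0,"wx":0,"wy":0,"wz":0},{"jaw":-1,"tx":-1.6,"ty":1.0,"tz":0,"wx":0,"wy":0,"wz":0},{"jaw":-1,"tx":-1.0,"ty":0.6,"tz":0,"wx":0,"wy":0,"wz":0},{"jaw":-1,"tx":-0.55,"ty":0.3,"tz":0,"wx":0,"wy":0,"wz":0},{"jaw":-1,"tx":0,"ty":0,"tz":0,"wx":0,"wy":0,"wz":0},{"jaw":-1,"tx":0,"ty":0,"tz":0,"wx":0,"wy":0,"wz":0}]'

```text
clock: 16.95
tcp_pos: [0.5973, 0.177, 0.3996]
orientation: [-0.0, -0.412, 0.911, -0.0]
wrist_force: [0.6, 0.1, -1.9]
finger_gap: 0.0295
```

```bash
python3 st.py; python3 - <<'E'
from h import *
s,M,yw=yaw()
for n in("scene","top","wrist"): cv2.imwrite(f"pics/{n}5.png",eyes.read_camera(n))
d=np.array([.5975,.1775,0])-s["tcp_pos"]; print("shift tool cm",(M.T@np.r_[d[:2],0]*100).round(2))
E
```

```text
16.95 [0.5973 0.177  0.3996] yaw 138.63 F [ 0.6  0.1 -1.9] M [-0.053 -0.004 -0.011] gap 0.0295 tau6 0.001 j6 -0.689
shift tool cm [-0.05  0.02 -0.  ]
```

View pics/scene5.png

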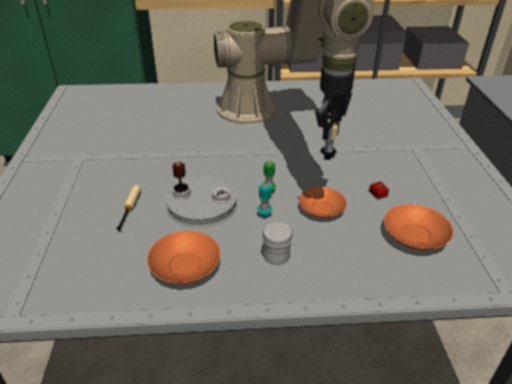

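View pics/top5.png

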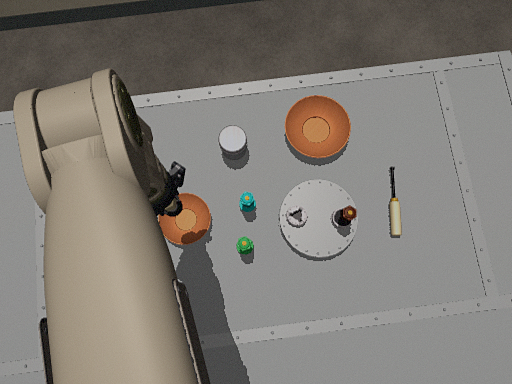

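All bystanders are in place, and the spindle hangs above the dish. I lower it until the foot is about 50 mm above the rim, then settle.

Emit:
carry_out --motion '[{"jaw":-1,"tx":0,"ty":0,"tz":0.5,"wx":0,"wy":0,"wz":0},{"jaw":-1,"tx":0,"ty":0,"tz":1.0,"wx":0,"wy":0,"wz":0},{"jaw":-1,"tx":0,"ty":0,"tz":1.2,"wx":0,"wy":0,"wz":0},{"jaw":-1,"tx":0,"ty":0,"tz":1.2,"wx":0,"wy":0,"wz":0},{"jaw":-1,"tx":0,"ty":0,"tz":1.2,"wx":0,"wy":0,"wz":0},{"jaw":-1,"tx":0,"ty":0,"tz":1.2,"wx":0,"wy":0,"wz":0},{"jaw":-1,"tx":0,"ty":0,"tz":1.2,"wx":0,"wy":0,"wz":0},{"jaw":-1,"tx":0,"ty":0,"tz":0.8,"wx":0,"wy":0,"wz":0},{"jaw":-1,"tx":0,"ty":0,"tz":0.4,"wx":0,"wy":0,"wz":0},{"jaw":-1,"tx":0,"ty":0,"tz":0,"wx":0,"wy":0,"wz":0},{"jaw":-1,"tx":0,"ty":0,"tz":0,"wx":0,"wy":0,"wz":0},{"jaw":-1,"tx":0,"ty":0,"tz":0,"wx":0,"wy":0,"wz":0},{"jaw":-1,"tx":0,"ty":0,"tz":0,"wx":0,"wy":0,"wz":0}]'

```text
clock: 18.73
tcp_pos: [0.5974, 0.1775, 0.313]
orientation: [0.0, -0.412, 0.911, -0.0]
wrist_force: [-0.1, 0.4, -3.7]
finger_gap: 0.0298
```

```bash
python3 st.py; python3 - <<'E'
from h import *
s,M,yw=yaw(); print(M[:,2].round(4),abs(s["qvel"]).max())
I={n:eyes.read_camera(n) for n in("scene","top","wrist")}
for n in I: cv2.imwrite(f"pics/{n}6.png",I[n])
C=eyes.calibration("scene"); p=s["tcp_pos"]
f=np.array([p[0],p[1],p[2]-.233]); print("foot expected px",proj(C,f),"disc",proj(C,f+[0,0,.0215]),"grip",proj(C,f+[0,0,.079]))
x,y=proj(C,f).astype(int); cv2.imwrite("pics/scene6c.png",cv2.resize(I["scene"][y-60:y+40,x-60:x+60],None,fx=5,fy=5,interpolation=2)); print("crop origin",x-60,y-60)
E
```

```text
18.73 [0.5974 0.1775 0.313 ] yaw 138.67 F [-0.1  0.4 -3.7] M [-0.016 -0.024 -0.006] gap 0.0298 tau6 0.0 j6 -0.689
[ 5.e-04  0.e+00 -1.e+00] 0.003486674378097898
foot expected px [323.64287104 185.33032365] disc [324.42212434 178.69926031] grip [326.58944845 160.25639529]
crop origin 263 125
```

View pics/scene6c.png

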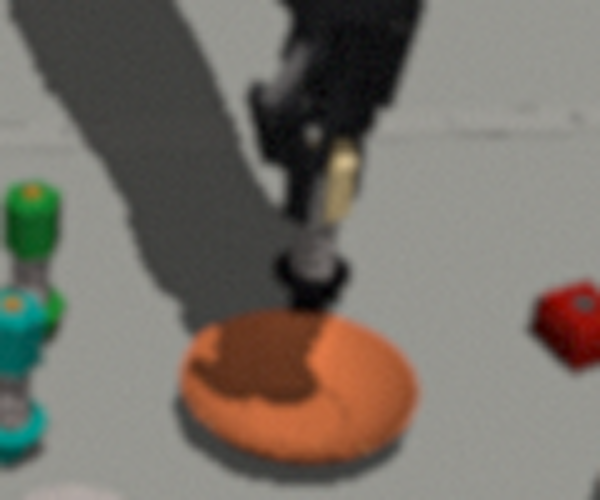

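View pics/wrist6.png

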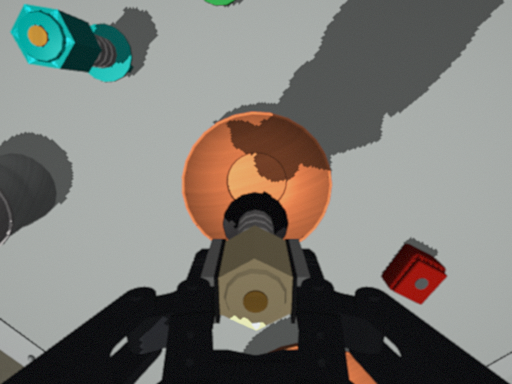

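The foot shows at about (325,186) in the scene view (expected 324,185) and the disc at (326,179) (expected 324,179). So it is upright over the dish centre, about 52 mm above the rim, and the arm is still. I'm handing it in.

```bash
python3 - <<'E'
from workcell import env
print(env.hand_in())
E
```

```text
the job is handed in; nothing more can be done
None
```

The black spindle with the four bearings is out of its socket and held upright and still over the middle of the 130 mm copper dish. I handed it in at about 18.9 s of the 61 s allowed; no verdict is reported.

- **Unlocking:** I turned the cream grip gently clockwise (seen from above) until it met a stop about 5.5° in, at 0.46 N m, and did not force it. I then turned it counter-clockwise about 68° to the second stop (0.40 N m). I backed off 2° and lifted it out with only its own weight on the wrist.
- **Final position:** The arm is at x = 0.597 m, y = 0.1775 m, and the dish centre measured 0.5975, 0.1775. The foot is about 80 mm above the bench, roughly 52 mm above the rim. The tool is vertical to within 0.03°, and the grip gap is 29.8 mm at 40 N.
- **Checks:** The foot and disc appeared within about 2 px of where I expected them. In the pictures, the spare spindle, canister, brake block, puller and all three dishes looked unmoved; I checked these by eye. The largest outside force I read at the wrist was about 6 N.
- **Problems:** My first two move calls were refused for missing keys, and nothing moved. The two fixed cameras disagreed by about 2 mm on the spindle's position, within the stated calibration error. No check failed.

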